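Find the hidden stop notch in the jar-lining jig

TASK

Set the stop on the jar-lining jig: lift the yellow-handled stop key out of its wooden stand, lower its foot through the red-marked mouth of the blue slotted rail, and draw it along the slot with light downward pressure until the foot drops into the notch hidden under the lips. Push it fully down there, so that its brass collar sits flush on the rail, and leave it standing. Handle the rail gently, never bearing or shoving on it with more than about 25 N, and leave the jars, pots and brush where they are.

Things in the scene. Friction and masses are not known exactly. Their poses are not given: they have to be found in the camera images.
- key: the stop key, loose, 0.13 to 0.25 kg, upright. Origin: midway between the undersides of its two prongs; z up the handle. Prongs 6 (x) x 12 (y) mm, 13 high, centred at x = +-12.5 mm; crossbar 31 x 12 mm at z = 13 to 19; stem 6 (x) x 12 (y), z = 19 to 42; brass collar 44 (x) x 24 (y), z = 42 to 48; handle above. Same after a half turn about z.
- key_handle (a point): middle of the key's yellow handle, 75 mm above the key's origin. The handle is 18 mm (key x) by 24 mm (key y), from 48 to 98 mm above the origin; grip it from above, best across the 24 mm (fingers closing along key y).
- stand: pale wooden block 80 (x) x 60 (y) x 48 mm high, fixed; origin at the centre of its underside. At the start the key stands in its vertical hole (37 x 18 mm, 45 mm deep), collar resting on the block's top, key axes parallel to the block's, key origin 6 mm above the table. It lifts straight out.
- rail: the jig, a fixed rigid T-slot rail, blue walls, aluminium top, 60 (x) x 330 (y) x 48 mm high; origin on its underside, 150 mm from the mouth's end. Its slot runs along y. Inside is a track 39 mm wide with a flat level floor 17 mm above the origin; the lips beside the slot are 8 mm thick (z = 40 to 48). More than 25 N between rail and key or fingers spoils it. Oiled: friction about 0.3.
- rail_mouth (a point): centre of the red-marked mouth, level with the rail's top, 85 mm along +y from the rail's origin: an opening 39 mm (rail x) by 30 mm (rail y) that lets the key's foot down onto the track floor, 31 mm below, with key x along rail x (either way round).
- rail_slot (a point): on the slot's centre line at the rail's top, at rail y = -25 mm. The slot, 12 mm wide, runs from the mouth (y = +70 mm) to y = -100 mm; the key's stem slides in it, its foot under the lips with 4 mm of headroom. The notch's centre lies unseen anywhere from y = +20 to -70 mm: under each lip a pocket 17 mm long (y), 13 mm deep. In it the key sinks 11 mm, to collar on rail top.
- jar_a: bystander: finished squat red jar with blue foot and collar, 84 mm across, 116 mm high, loose, standing; origin: centre of its underside
- jar_b: bystander: finished squat red jar with blue foot and collar, 84 mm across, 116 mm high, loose, standing; origin: centre of its underside
- jar_c: bystander: finished squat red jar with blue foot and collar, 84 mm across, 116 mm high, loose, standing; origin: centre of its underside
- jar_d: bystander: finished squat red jar with blue foot and collar, 84 mm across, 116 mm high, loose, standing; origin: centre of its underside
- pot_a: bystander: small closed paint pot, white with a blue lid, 56 mm across, 46 mm high, loose; origin: centre of its underside
- pot_b: bystander: small closed paint pot, white with a green lid, 56 mm across, 46 mm high, loose; origin: centre of its underside
- brush: bystander: a paint brush lying flat, loose; origin on its underside
Not all that is in view belongs to the job. Leave any green or turquoise look-alike of the key alone.

How it is judged:
By the outcome, as a careful person would: the job done as asked, in the order asked, and still so for the second after the job is handed in, with the robot touching nothing.
It also fails if it takes over 72 s, if anything falls off the work surface, if the arm or the gripper's body presses on something with over 40 N, if the wrist force passes 120 N, or if a joint passes its speed limit or range.

ROBOT

A 6-joint arm with a two-finger parallel gripper is mounted at the origin on the work surface. World frame = base frame: x ahead of the robot, y to its left, z up, the work surface at z = 0. Lengths are in m, angles in rad, forces in N, time in s.
With the tool pointing down it reaches from about 0.375 to 0.9 m from the base axis. Payload 3.1 kg.
Tool frame: the origin (TCP) lies between the finger pads; the fingertips stand 14 mm ahead of it and the grasp point (between the pads) lies 5 mm behind it (env.finger_overhang is the distance from the TCP to the fingertips, in m); z points along the fingers, y is the line along which they close (so a half turn about z gives the same grasp; the last joint's range is limited). The gripper opens to 87 mm and grips with 3 to 60 N. Pads are 19 mm wide; open, the fingers measure 117 mm over their backs; the gripper's body (75 mm by 190 mm) begins 51 mm behind the grasp point.
Start: joints at [-1.391, 0.527, 1.433, -0, 1.181, -0.178], TCP at [0.219, -0.585, 0.237] pointing down, gripper open.
Joint ranges: [-3.08, 3.08], [-0.75, 2.2], [0.22, 2.44], [-1.43, 4.57], [0, 2.65], [-2.85, 2.85]. Speed limits (rad/s): [2.79, 2.79, 3.14, 3.14, 3.14, 3.14].

INTERFACE

Orientations are given as a rotation vector (axis times angle).
In Python, from workcell import env gives the robot as it stands.
- The arm moves only by the tool send_rows, never from a script. Its argument "series" is a list of rows, each a list of 6 numbers: the shift along the tool's x, y, z in m, then the turn, a rotation vector about the tool's x, y, z in degrees. In form: [[x, y, z, wx, wy, wz], ...]. A call has 1 to 20 rows; each row is the pose to reach, as a shift and turn from the pose commanded when the call began, along the tool's axes at that moment; what a row does not reach only later rows make up. A row lasts 1/8 s, in which the tool goes at most 62.5 mm and 10.7 degrees, less where a joint would pass 70% of its speed; a pose out of reach is approached as far as the arm can. A call with a gripper value outside its range is refused whole. "jaw" is the closure, from 0 (fully open) to 1 (shut), set as the call begins (left out, the last holds). The fingers move at their own pace and stop on an object; the grip force is fixed at half the most. Time passes only in rows, so rows that repeat a pose let the fingers close. It gives the time, the measured TCP pose, the force, the opening and the grip force at its end, in the units of the state.
- env.state(): the state, without advancing time (a new reading comes with each control period).
- env.read_camera(name): name is "side" or "top" or "wrist"; returns a dict with "image" (384x512x3 uint8, red, green, blue), "fovy" (degrees; the focal length in pixels is half the picture's height over the tangent of half this angle, whatever the lens; pixels are square), "cx", "cy" (the principal point, pixels), "R" (3x3) and "t" (3): a world point X has camera coordinates R X + t. Camera axes: x right, y down, z forward; pixel columns grow to the right and rows downward; lengths in m; the calibration is good to about 2 mm. A picture is of the moment at which its call begins. There is no depth.
- env.hand_in(): hands the job in; it is judged then, once.
Trained networks look in a picture, given as the dict that the camera call returned (one of the last four; its "shot" number tells which), for a name from the list of things; names that differ only in an ending like _2 or _b are one class to them, and where a whole thing is asked for, a point or a joint stands for the part that bears it (a point fixed in the world has none). Each returns a list of dicts, best first, with "conf" (0 to 1); they miss things now and then, are a little off and sometimes report something else, mostly with a low value. They report only what shows in the picture. A call takes as long as a camera call. They do not tell look-alikes from the thing itself.
- env.regions_of(picture, query): "pixels" (384x512 bool, what is visible of it) and "position" ([column, row] in pixels, amid what is visible of it).
The state is a dict: "time_s": time; "joints": joint angles; "dq": joint speeds; "tau": joint torques, N m; "eef_pos": TCP position; "orientation": TCP orientation; "ft_force": force on the tool from outside, world axes, zero at the start; "wrist_torque": the same for the moment, N m; "width": finger opening in m; "grasp_force": force on a finger pad.
Only numpy, scipy, OpenCV 4.12 (cv2) and the standard library are available. Lean on these libraries where they do the work, as an engineer would, in place of code of your own. Each camera call takes 0.05 s, during which the arm holds its last target. There are 200 camera calls.

## Working session

There is one attempt and no reset: what is moved stays moved. The work goes in short steps, Python scripts to look and compute and a tool call to move; the robot and the scene stay as the last step left them, time stands still between calls to the robot, and variables do not carry over. Pictures are saved under pics/ and viewed, at most 10 in all, crops included, and the job is handed in when it is done.

Besides the shell and the picture viewer there is one more tool, called after ">>>" as a command line: name --pt "numbers of a row" for each row, then --argument value for the rest. send_rows: Moves the arm, as the interface text tells. Its arguments: {"type":"object","properties":{"series":{"type":"array"},"jaw":{"type":"number"}},"required":["series"]}

```bash
mkdir -p pics
cat > h.py <<'E'
import numpy as np,cv2
from scipy.spatial.transform import Rotation as Ro
from workcell import env
def K(p):
    f=p["image"].shape[0]/2/np.tan(np.radians(p["fovy"])/2); return f
def ray(p,uv):
    f=K(p); d=np.array([(uv[0]-p["cx"])/f,(uv[1]-p["cy"])/f,1.]); R=np.array(p["R"]); t=np.array(p["t"])
    return -R.T@t, R.T@d
def atz(p,uv,z):
    c,d=ray(p,uv); return c+d*(z-c[2])/d[2]
def proj(p,X):
    q=np.array(p["R"])@np.array(X)+np.array(p["t"]); return np.array([p["cx"],p["cy"]])+K(p)*q[:2]/q[2]
def save(p,n): cv2.imwrite("pics/"+n,p["image"][:,:,::-1])
E
python3 - <<'E'
from h import *
s=env.state();print(s["eef_pos"],s["orientation"],s["ft_force"])
a=env.read_camera("top");b=env.read_camera("side")
cv2.imwrite("pics/a.png",cv2.resize(np.vstack([a["image"],b["image"]])[:,:,::-1],None,fx=.78,fy=.78) if 0 else a["image"][:,:,::-1]);save(b,"b.png")
for n,p in(("top",a),("side",b)):
  print(n,"cam",ray(p,(0,0))[0])
  for q in("key","key_handle","stand","rail","rail_mouth","rail_slot"):
    for r in env.regions_of(p,q): print(q,round(r["conf"],2),np.round(r["position"]),r["pixels"].sum(), atz(p,r["position"],.05).round(3))
E
```

```text
[ 0.21876862 -0.5847165   0.23558691] [-3.08933811e+00 -5.58606078e-01  4.07682749e-05] [ 0.31500765  0.36393588 -0.18527486]
top cam [ 0.42565407 -0.01557696  1.24770375]
key 0.71 [105. 201.] 224 [0.547 0.407 0.05 ]
key 0.64 [142. 208.] 153 [0.528 0.307 0.05 ]
key 0.5 [147. 247.] 173 [0.423 0.29  0.05 ]
key_handle 0.6 [104. 198.] 204 [0.555 0.41  0.05 ]
key_handle 0.52 [147. 209.] 185 [0.526 0.291 0.05 ]
key_handle 0.52 [141. 249.] 146 [0.418 0.306 0.05 ]
key_handle 0.4 [183. 152.] 357 [0.684 0.197 0.05 ]
stand 0.66 [148. 207.] 588 [0.531 0.289 0.05 ]
rail 0.83 [298. 229.] 2755 [ 0.472 -0.119  0.05 ]
rail_mouth 0.65 [300. 226.] 2750 [ 0.48  -0.123  0.05 ]
rail_slot 0.65 [302. 224.] 2679 [ 0.486 -0.128  0.05 ]
rail_slot 0.58 [142. 209.] 180 [0.527 0.305 0.05 ]
rail_slot 0.43 [302. 115.] 780 [ 0.788 -0.132  0.05 ]
side cam [0.00115456 0.55512761 0.98105447]
key 0.64 [206. 303.] 342 [0.423 0.291 0.05 ]
key 0.54 [133. 301.] 377 [0.544 0.409 0.05 ]
key 0.52 [174. 272.] 262 [0.54  0.293 0.05 ]
key_handle 0.85 [135. 295.] 390 [0.554 0.397 0.05 ]
key_handle 0.74 [206. 304.] 335 [0.42  0.294 0.05 ]
key_handle 0.56 [176. 272.] 270 [0.537 0.289 0.05 ]
stand 0.72 [180. 287.] 826 [0.498 0.308 0.05 ]
stand 0.56 [172. 219.] 441 [0.675 0.198 0.05 ]
rail 0.95 [302. 202.] 2870 [ 0.472 -0.098  0.05 ]
rail_mouth 0.61 [300. 204.] 2754 [ 0.471 -0.089  0.05 ]
rail_slot 0.74 [302. 204.] 2762 [ 0.467 -0.095  0.05 ]
```

View pics/a.png

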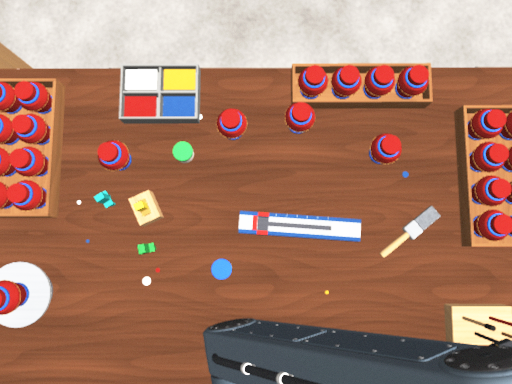

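View pics/b.png

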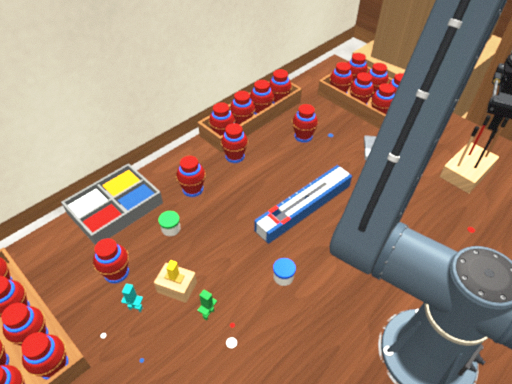

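The top picture shows what could be taken for the key:
- the yellow-handled key in the wooden stand at (142,207)
- a turquoise look-alike at (105,200)
- a green look-alike at (147,248)
- the yellow paint tray cell at (180,79), which isn't a key

I choose the one at (142,207). The rail runs from (239,222) to (361,230), with its red mouth near (262,223).

Run:
```python
from h import *
a=env.read_camera("top");b=env.read_camera("side")
def crop(p,x,y,w,h,s): return cv2.resize(p["image"][y:y+h,x:x+w,::-1],None,fx=s,fy=s,interpolation=cv2.INTER_CUBIC)
c1=crop(a,115,180,60,50,6);c2=crop(b,145,250,60,50,6)
c3=crop(a,230,200,144,50,5)
W=720
cv2.imwrite("pics/c.png",np.vstack([np.hstack([c1,c2]),c3]))
for n,p in(("top",a),("side",b)):
  hsv=cv2.cvtColor(p["image"],cv2.COLOR_RGB2HSV)
  st=[r for r in env.regions_of(p,"stand")][:1]
  y=cv2.inRange(hsv,(22,190,120),(32,255,255))
  for r in st:
    m=r["pixels"].astype(np.uint8); k=cv2.dilate(m,np.ones((9,9)))*y
    ys,xs=np.nonzero(k); print(n,"handle px",xs.mean(),ys.mean(),len(xs),"handle z.075",atz(p,(xs.mean(),ys.mean()),.085))
  r=env.regions_of(p,"rail")[0]["pixels"].astype(np.uint8)
  red=cv2.inRange(hsv,(0,150,100),(8,255,255))|cv2.inRange(hsv,(172,150,100),(180,255,255))
  k=cv2.dilate(r,np.ones((5,5)))*red; ys,xs=np.nonzero(k)
  print("mouth red",xs.mean(),ys.mean(),atz(p,(xs.mean(),ys.mean()),.048))
  P=np.array([atz(p,q,.048)[:2] for q in np.argwhere(r)[:,::-1]])*1000
  print("rail rect",cv2.minAreaRect(P.astype(np.float32)))
  P=np.array([atz(p,q,.048)[:2] for q in np.argwhere(st[0]["pixels"])[:,::-1]])*1000
  print("stand rect",cv2.minAreaRect(P.astype(np.float32)))
```

```text
top handle px 141.0 210.0 1 handle z.075 [0.52018169 0.29906562 0.085     ]
mouth red 260.014598540146 222.33576642335765 [ 0.48961298 -0.01571964  0.048     ]
rail rect ((478.9664306640625, -122.667724609375), (329.6446228027344, 61.2368049621582), 85.90522766113281)
stand rect ((527.9791870117188, 295.7774658203125), (89.47769165039062, 67.92394256591797), 24.92913246154785)
side handle px 171.45652173913044 274.2608695652174 46 handle z.075 [0.51909952 0.31120092 0.085     ]
mouth red 276.74038461538464 214.67307692307693 [ 0.49068569 -0.01814185  0.048     ]
rail rect ((470.0406494140625, -113.49967956542969), (353.7807312011719, 87.31771087646484), 85.8104019165039)
stand rect ((516.740966796875, 306.0447998046875), (94.245361328125, 77.31932830810547), 25.38649559020996)
```

View pics/c.png

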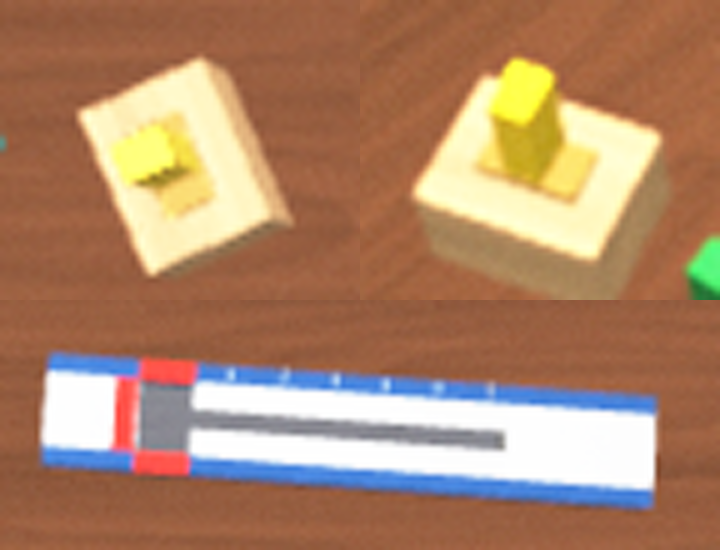

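The crop confirms the yellow key in its stand, with the stand's long axis about 25° from world +x. The rail mouth is the dark area at about (263,223), and the slot runs from there to the right.

Run:
```python
from h import *
a=env.read_camera("top");b=env.read_camera("side")
A=np.array([[80,115],[203,58],[288,222],[150,275]])/6+[115,180]-.42
B=np.array([[127,75],[302,132],[242,260],[53,192]])/6+[145,250]-.42
for p,C in((a,A),(b,B)):
  P=np.array([atz(p,c,.048)[:2] for c in C]);print(P.mean(0),cv2.minAreaRect((P*1000).astype(np.float32)))
M=np.array([[138,82],[190,84],[188,152],[136,150]])/5+[230,200]-.4
P=np.array([atz(a,c,.048)[:2] for c in M]);print("mouth",P.mean(0))
S=atz(a,np.array([505,141])/5+[230,200]-.4,.048)[:2];print("slot end",S,P.mean(0)-S,np.degrees(np.arctan2(*(P.mean(0)-S)[::-1])))
s=env.state();print(s["joints"],s["orientation"]);R=Ro.from_rotvec(s["orientation"]);print(R.as_matrix().round(3))
print("to above stand, tool axes",R.inv().apply(np.array([.525,.294,.237])-s["eef_pos"]))
```

```text
[0.53020089 0.29943349] ((529.65478515625, 297.80322265625), (85.38815307617188, 66.29421997070312), 25.304229736328125)
[0.52927753 0.29980368] ((528.8224487304688, 299.1803283691406), (84.35005187988281, 60.91398620605469), 24.68878746032715)
mouth [ 0.48784897 -0.02164643]
slot end [ 0.47487602 -0.20669487] [0.01297295 0.18504844] 85.98979967698719
[-1.39151678e+00  5.27529932e-01  1.43269094e+00  1.57952992e-06
  1.18138336e+00 -1.78505248e-01] [-3.09144595e+00 -5.59011239e-01 -2.28830498e-06]
[[ 0.937  0.35  -0.   ]
 [ 0.35  -0.937  0.   ]
 [ 0.    -0.    -1.   ]]
to above stand, tool axes [ 5.94683596e-01 -7.16513704e-01 -4.57062085e-04]
```

>>> send_rows --pt "0.015 -0.018 0 0 0 0" --pt "0.045 -0.054 0 0 0 -1" --pt "0.08 -0.096 0 0 0 -1" --pt "0.118 -0.141 0 0 0 -1" --pt "0.156 -0.187 0 0 0 -1" --pt "0.194 -0.232 0 0 0 -2" --pt "0.232 -0.278 0 0 0 -2" --pt "0.27 -0.323 0 0 0 -2" --pt "0.308 -0.369 0 0 0 -2" --pt "0.346 -0.414 0 0 0 -3" --pt "0.384 -0.46 0 0 0 -3" --pt "0.422 -0.506 0 0 0 -3" --pt "0.46 -0.551 0 0 0 -4" --pt "0.498 -0.597 0 0 0 -4" --pt "0.536 -0.642 0 0 0 -4.5" --pt "0.57 -0.683 0 0 0 -4.5" --pt "0.592 -0.709 0 0 0 -4.5" --pt "0.601 -0.72 0 0 0 -4.5" --pt "0.601 -0.72 0 0 0 -4.5" --pt "0.601 -0.72 0 0 0 -4.5"

```text
time_s: 3.6
eef_pos: [0.5291, 0.2981, 0.2364]
orientation: [3.067, 0.678, -0.002]
ft_force: [0.1, -0.1, -0.1]
width: 0.0868
grasp_force: 0.0
```

Run:
```python
from h import *
s=env.state();R=Ro.from_rotvec(s["orientation"]);M=R.as_matrix();print(s["time_s"],s["eef_pos"],s["joints"].__class__,np.degrees(np.arctan2(M[1,0],M[0,0])),M[2])
w=env.read_camera("wrist");im=w["image"].copy()
print(ray(w,(256,192))[0])
def box(c,yaw,hx,hy,z,col):
  Rz=Ro.from_euler("z",yaw,degrees=True).as_matrix()
  q=[proj(w,np.array([*c,z])+Rz@[sx*hx,sy*hy,0]) for sx,sy in((1,1),(1,-1),(-1,-1),(-1,1))]
  cv2.polylines(im,[np.round(q).astype(int)],True,col,1)
c=(.5298,.2996)
box(c,25,.04,.03,.048,(0,0,255));box(c,25,.009,.012,.104,(255,0,255));box(c,25,.022,.012,.054,(0,255,0))
cv2.imwrite("pics/d.png",im[:,:,::-1])
```

```text
3.6 [0.5291458  0.29806607 0.23644443] <class 'numpy.ndarray'> 24.937103134568712 [-1.46404585e-03  3.67577940e-04 -9.99998861e-01]
[0.59087548 0.32660563 0.38435745]
```

View pics/d.png

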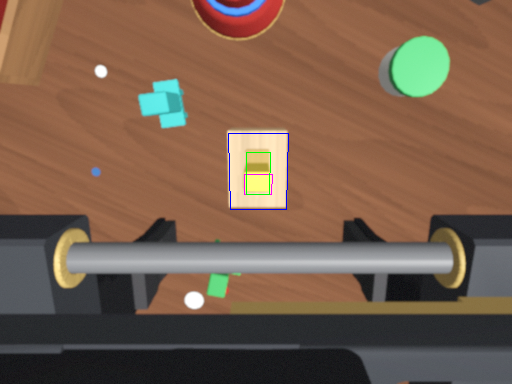

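The wrist picture shows the stand overlay (228–288, 132–209) and the handle at (258,184) matching my estimate to about 1 mm. I'll descend and grip.

>>> send_rows --pt "0.001 -0.001 0.03 0 0 0" --pt "0.001 -0.001 0.07 0 0 0" --pt "0.001 -0.001 0.11 0 0 0" --pt "0.001 -0.001 0.14 0 0 0" --pt "0.001 -0.001 0.155 0 0 0" --pt "0.001 -0.001 0.16 0 0 0" --pt "0.001 -0.001 0.16 0 0 0"

```text
time_s: 4.53
eef_pos: [0.5308, 0.3007, 0.0773]
orientation: [-3.067, -0.679, -0.002]
ft_force: [0.5, 0.3, 1.4]
width: 0.0866
grasp_force: 0.0
```

>>> send_rows --pt "0 0 0 0 0 0" --pt "0 0 0 0 0 0" --pt "0 0 0 0 0 0" --pt "0 0 0 0 0 0" --pt "0 0 0 0 0 0" --pt "0 0 0 0 0 0" --pt "0 0 0 0 0 0" --jaw 1

```text
time_s: 5.4
eef_pos: [0.5301, 0.3008, 0.0765]
orientation: [-3.067, -0.68, 0.0]
ft_force: [-0.8, -0.4, 0.2]
width: 0.0248
grasp_force: 0.0
```

>>> send_rows --pt "0 0 0 0 0 0" --pt "0 0 0 0 0 0" --pt "0 0 0 0 0 0" --pt "0 0 -0.01 0 0 0" --pt "0 0 -0.03 0 0 0" --pt "0 0 -0.06 0 0 0" --pt "0 0 -0.1 0 0 0" --pt "0 0 -0.12 0 0 0" --pt "0 0 -0.125 0 0 0" --pt "0 0 -0.125 0 0 0" --pt "0 0 -0.125 0 0 0"

```text
time_s: 6.78
eef_pos: [0.5293, 0.3005, 0.2002]
orientation: [3.067, 0.68, -0.004]
ft_force: [0.2, -0.6, -2.2]
width: 0.0239
grasp_force: 30.0
```

Run:
```python
from h import *
s=env.state();R=Ro.from_rotvec(s["orientation"]);print(s["ft_force"],s["grasp_force"])
w=env.read_camera("wrist");b=env.read_camera("side")
u=proj(b,s["eef_pos"]).astype(int);x,y=u-50
c=cv2.resize(b["image"][y:y+100,x:x+100],(380,380),interpolation=cv2.INTER_CUBIC)
d=cv2.resize(w["image"][100:340,140:380],(380,380))
cv2.imwrite("pics/e.png",np.hstack([c,d])[:,:,::-1])
t=np.array([.4878,-.0190,.2]);print("to over mouth",R.inv().apply(t-s["eef_pos"]))
```

```text
[ 0.16325434 -0.55551808 -2.24346347] 29.999061631970108
to over mouth [-0.17262036  0.27201629  0.00062149]
```

View pics/e.png

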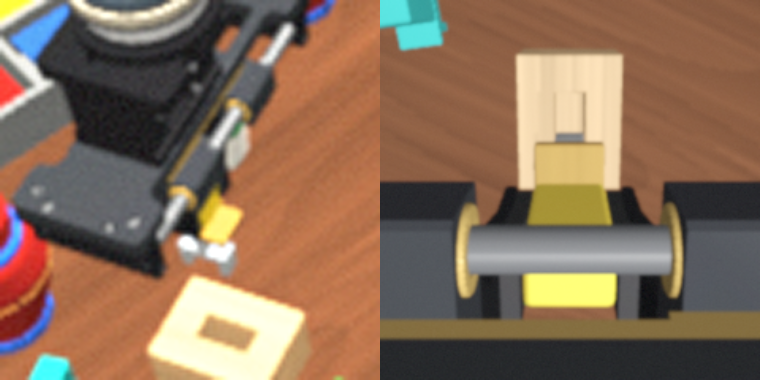

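The key is out of the stand and held upright. Next I go just short of the mouth for a closer look.

>>> send_rows --pt "-0.01 0.013 0 0 0 1" --pt "-0.035 0.046 0 0 0 4" --pt "-0.065 0.085 0 0 0 8" --pt "-0.095 0.124 0 0 0 13" --pt "-0.125 0.163 0 0 0 18" --pt "-0.155 0.202 0 0 0 23" --pt "-0.18 0.235 0 0 0 27" --pt "-0.196 0.256 0 0 0 29" --pt "-0.201 0.262 0 0 0 29" --pt "-0.201 0.262 0 0 0 29" --pt "-0.201 0.262 0 0 0 29"

```text
time_s: 8.25
eef_pos: [0.4587, -0.0208, 0.2015]
orientation: [-3.139, 0.108, 0.0]
ft_force: [-0.4, 0.6, -1.6]
width: 0.0239
grasp_force: 30.0
```

Run:
```python
from h import *
s=env.state();R=Ro.from_rotvec(s["orientation"]);M=R.as_matrix();print(s["eef_pos"],np.degrees(np.arctan2(M[1,0],M[0,0])),M[2])
w=env.read_camera("wrist");im=w["image"].copy()
def box(c,yaw,x0,x1,y0,y1,z,col):
  Rz=Ro.from_euler("z",yaw,degrees=True).as_matrix()
  q=[proj(w,np.array([*c,z])+Rz@[x,y,0]) for x,y in((x0,y0),(x0,y1),(x1,y1),(x1,y0))]
  cv2.polylines(im,[np.round(q).astype(int)],True,col,1)
c=(.4875,-.0220)
box(c,-4.05,-.03,.03,-.265,.065,.048,(0,255,0));box(c,-4.05,-.0195,.0195,-.015,.015,.048,(255,0,255));box(c,-4.05,-.006,.006,-.185,-.015,.048,(255,160,0))
cv2.imwrite("pics/f.png",im[:,:,::-1]); np.save("f.npy",w["image"])
```

```text
[ 0.45866912 -0.0208422   0.20152894] -3.943280482232566 [-1.34504729e-04 -3.34869553e-04 -9.99999935e-01]
```

View pics/f.png

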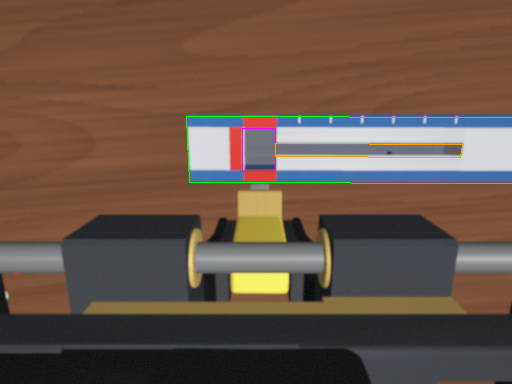

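The overlay matches the mouth (243–276, 128–170) and the slot closely, so I move over the mouth and go down to just above the floor.

>>> send_rows --pt "0.01 0 0 0 0 0" --pt "0.022 -0.001 0 0 0 0" --pt "0.0295 -0.001 0 0 0 0" --pt "0.0295 -0.001 0.02 0 0 0" --pt "0.0295 -0.001 0.045 0 0 0" --pt "0.0295 -0.001 0.06 0 0 0" --pt "0.0295 -0.001 0.065 0 0 0" --pt "0.0295 -0.001 0.065 0 0 0"

```text
time_s: 9.3
eef_pos: [0.4886, -0.0227, 0.1364]
orientation: [-3.14, 0.109, 0.0]
ft_force: [-0.4, 0.0, -1.2]
width: 0.0235
grasp_force: 30.0
```

>>> send_rows --pt "0 0 0.008 0 0 0" --pt "0 0 0.018 0 0 0" --pt "0 0 0.026 0 0 0" --pt "0 0 0.033 0 0 0" --pt "0 0 0.039 0 0 0" --pt "0 0 0.043 0 0 0" --pt "0 0 0.045 0 0 0" --pt "0 0 0.045 0 0 0"

```text
time_s: 10.3
eef_pos: [0.4882, -0.0226, 0.0915]
orientation: [-3.14, 0.11, 0.0]
ft_force: [0.2, -0.6, -0.7]
width: 0.0237
grasp_force: 30.0
```

>>> send_rows --pt "0 0 0.001 0 0 0" --pt "0 0 0.002 0 0 0" --pt "0 0 0.003 0 0 0" --pt "0 0 0.003 0 0 0"

```text
time_s: 10.8
eef_pos: [0.4882, -0.0226, 0.0885]
orientation: [-3.14, 0.11, 0.0]
ft_force: [0.7, -0.2, -1.5]
width: 0.0237
grasp_force: 30.0
```

>>> send_rows --pt "0 0 0.0005 0 0 0" --pt "0 0 0.001 0 0 0" --pt "0 0 0.001 0 0 0"

```text
time_s: 11.18
eef_pos: [0.4882, -0.0226, 0.0875]
orientation: [-3.14, 0.11, 0.0]
ft_force: [-0.2, -0.5, -1.4]
width: 0.0238
grasp_force: 30.0
```

>>> send_rows --pt "0 0 0.0003 0 0 0" --pt "0 0 0.0005 0 0 0" --pt "0 0 0.0005 0 0 0"

```text
time_s: 11.55
eef_pos: [0.4882, -0.0226, 0.0874]
orientation: [3.14, -0.11, 0.0]
ft_force: [-1.2, 0.8, 5.0]
width: 0.0237
grasp_force: 30.0
```

Floor contact is at about TCP z 0.0874, with about 6 N of pressure. I slide into the slot first, before the zone where the notch can be.

>>> send_rows --pt "0 0.002 0 0 0 0" --pt "0 0.006 0 0 0 0" --pt "0 0.01 0 0 0 0" --pt "0 0.014 0 0 0 0" --pt "0 0.018 0 0 0 0" --pt "0 0.02 0 0 0 0"

```text
time_s: 12.3
eef_pos: [0.4876, -0.043, 0.0874]
orientation: [3.139, -0.11, 0.003]
ft_force: [0.7, 1.4, 5.3]
width: 0.0238
grasp_force: 30.0
```

>>> send_rows --pt "0 0.003 0 0 0 0" --pt "0 0.008 0 0 0 0" --pt "0 0.013 0 0 0 0" --pt "0 0.018 0 0 0 0" --pt "0 0.023 0 0 0 0" --pt "0 0.028 0 0 0 0" --pt "0 0.033 0 0 0 0" --pt "0 0.036 0 0 0 0" --pt "0 0.036 0 0 0 0"

```text
time_s: 13.42
eef_pos: [0.4849, -0.0791, 0.0874]
orientation: [3.139, -0.11, 0.002]
ft_force: [-0.9, 1.2, 5.5]
width: 0.0238
grasp_force: 30.0
```

>>> send_rows --pt "0 0.002 0 0 0 0" --pt "0 0.004 0 0 0 0" --pt "0 0.004 0 0 0 0"

```text
time_s: 13.8
eef_pos: [0.4846, -0.0828, 0.0874]
orientation: [3.139, -0.11, 0.002]
ft_force: [0.1, 1.1, 5.5]
width: 0.0241
grasp_force: 30.0
```

>>> send_rows --pt "0 0.002 0 0 0 0" --pt "0 0.004 0 0 0 0" --pt "0 0.004 0 0 0 0"

```text
time_s: 14.18
eef_pos: [0.4843, -0.0867, 0.0874]
orientation: [3.14, -0.11, 0.002]
ft_force: [0.5, 1.7, 5.5]
width: 0.0239
grasp_force: 30.0
```

>>> send_rows --pt "0 0.002 0 0 0 0" --pt "0 0.004 0 0 0 0" --pt "0 0.004 0 0 0 0"

```text
time_s: 14.55
eef_pos: [0.484, -0.0907, 0.0874]
orientation: [3.14, -0.11, 0.002]
ft_force: [0.1, 1.9, 5.9]
width: 0.024
grasp_force: 30.0
```

>>> send_rows --pt "0 0.002 0 0 0 0" --pt "0 0.004 0 0 0 0" --pt "0 0.004 0 0 0 0"

```text
time_s: 14.92
eef_pos: [0.4837, -0.0947, 0.0874]
orientation: [3.139, -0.11, 0.002]
ft_force: [-0.1, 1.2, 5.9]
width: 0.024
grasp_force: 30.0
```

>>> send_rows --pt "0 0.002 0 0 0 0" --pt "0 0.004 0 0 0 0" --pt "0 0.004 0 0 0 0"

```text
time_s: 15.3
eef_pos: [0.4834, -0.0987, 0.0874]
orientation: [3.14, -0.11, 0.002]
ft_force: [-0.6, 1.7, 4.8]
width: 0.024
grasp_force: 30.0
```

>>> send_rows --pt "0 0.002 0 0 0 0" --pt "0 0.004 0 0 0 0" --pt "0 0.004 0 0 0 0"

```text
time_s: 15.68
eef_pos: [0.4831, -0.1027, 0.0874]
orientation: [3.14, -0.11, 0.002]
ft_force: [0.2, 1.0, 6.1]
width: 0.0234
grasp_force: 30.0
```

>>> send_rows --pt "0 0.002 0 0 0 0" --pt "0 0.004 0 0 0 0" --pt "0 0.004 0 0 0 0"

```text
time_s: 16.05
eef_pos: [0.4828, -0.1067, 0.0874]
orientation: [3.14, -0.11, 0.002]
ft_force: [0.2, 1.5, 6.0]
width: 0.0235
grasp_force: 30.0
```

>>> send_rows --pt "0 0.002 0 0 0 0" --pt "0 0.004 0 0 0 0" --pt "0 0.004 0 0 0 0"

```text
time_s: 16.42
eef_pos: [0.4825, -0.1106, 0.0874]
orientation: [3.14, -0.11, 0.002]
ft_force: [0.3, 2.2, 5.6]
width: 0.0239
grasp_force: 30.0
```

>>> send_rows --pt "0 0.002 0 0 0 0" --pt "0 0.004 0 0 0 0" --pt "0 0.004 0 0 0 0"

```text
time_s: 16.8
eef_pos: [0.4822, -0.1146, 0.0874]
orientation: [3.14, -0.11, 0.002]
ft_force: [0.1, 1.3, 6.3]
width: 0.0239
grasp_force: 30.0
```

>>> send_rows --pt "0 0.002 0 0 0 0" --pt "0 0.004 0 0 0 0" --pt "0 0.004 0 0 0 0"

```text
time_s: 17.18
eef_pos: [0.4819, -0.1186, 0.0874]
orientation: [3.14, -0.11, 0.002]
ft_force: [-0.4, 1.8, 6.0]
width: 0.0241
grasp_force: 30.0
```

>>> send_rows --pt "0 0.002 0 0 0 0" --pt "0 0.004 0 0 0 0" --pt "0 0.004 0 0 0 0"

```text
time_s: 17.55
eef_pos: [0.4816, -0.1226, 0.0874]
orientation: [3.14, -0.11, 0.002]
ft_force: [-0.2, 1.5, 5.1]
width: 0.0243
grasp_force: 30.0
```

>>> send_rows --pt "0 0.002 0 0 0 0" --pt "0 0.004 0 0 0 0" --pt "0 0.004 0 0 0 0"

```text
time_s: 17.92
eef_pos: [0.4813, -0.1266, 0.0874]
orientation: [3.14, -0.11, 0.002]
ft_force: [-0.5, 2.1, 6.6]
width: 0.0238
grasp_force: 30.0
```

>>> send_rows --pt "0 0.002 0 0 0 0" --pt "0 0.004 0 0 0 0" --pt "0 0.004 0 0 0 0"

```text
time_s: 18.3
eef_pos: [0.481, -0.1306, 0.0874]
orientation: [3.14, -0.11, 0.001]
ft_force: [-0.7, 1.4, 6.0]
width: 0.0238
grasp_force: 30.0
```

>>> send_rows --pt "0 0.002 0 0 0 0" --pt "0 0.004 0 0 0 0" --pt "0 0.004 0 0 0 0"

```text
time_s: 18.68
eef_pos: [0.4808, -0.1346, 0.0874]
orientation: [3.14, -0.11, 0.001]
ft_force: [-0.1, 1.5, 5.8]
width: 0.0237
grasp_force: 30.0
```

>>> send_rows --pt "0 0.002 0 0 0 0" --pt "0 0.004 0 0 0 0" --pt "0 0.004 0 0 0 0"

```text
time_s: 19.05
eef_pos: [0.4804, -0.1385, 0.0874]
orientation: [-3.14, 0.11, -0.001]
ft_force: [0.4, 1.6, 5.3]
width: 0.0238
grasp_force: 30.0
```

>>> send_rows --pt "0 0.002 0 0 0 0" --pt "0 0.004 0 0 0 0" --pt "0 0.004 0 0 0 0"

```text
time_s: 19.42
eef_pos: [0.4801, -0.1426, 0.0873]
orientation: [3.139, -0.11, 0.001]
ft_force: [-1.0, 1.0, 4.1]
width: 0.024
grasp_force: 30.0
```

>>> send_rows --pt "0 0.001 0 0 0 0" --pt "0 0.002 0 0 0 0" --pt "0 0.002 0 0 0 0"

```text
time_s: 19.8
eef_pos: [0.4798, -0.1447, 0.0869]
orientation: [3.139, -0.109, 0.0]
ft_force: [-1.3, -0.1, -1.6]
width: 0.024
grasp_force: 30.0
```

The force dropped to the free-hanging value, so the foot is over the notch. I centre it by 1.5 mm and start lowering.

>>> send_rows --pt "0 0.001 0 0 0 0" --pt "0 0.0015 0 0 0 0" --pt "0 0.0015 0.001 0 0 0" --pt "0 0.0015 0.002 0 0 0" --pt "0 0.0015 0.002 0 0 0"

```text
time_s: 20.42
eef_pos: [0.4795, -0.1458, 0.0849]
orientation: [-3.14, 0.11, 0.0]
ft_force: [-0.3, -0.4, -1.8]
width: 0.0239
grasp_force: 30.0
```

>>> send_rows --pt "0 0 0.001 0 0 0" --pt "0 0 0.003 0 0 0" --pt "0 0 0.005 0 0 0" --pt "0 0 0.0065 0 0 0" --pt "0 0 0.0075 0 0 0" --pt "0 0 0.0075 0 0 0"

```text
time_s: 21.18
eef_pos: [0.4796, -0.1458, 0.0775]
orientation: [-3.14, 0.11, 0.0]
ft_force: [-1.0, 0.9, -2.1]
width: 0.0237
grasp_force: 30.0
```

>>> send_rows --pt "0 0 0.0005 0 0 0" --pt "0 0 0.001 0 0 0" --pt "0 0 0.001 0 0 0"

```text
time_s: 21.55
eef_pos: [0.4796, -0.1459, 0.0766]
orientation: [3.14, -0.11, 0.0]
ft_force: [0.6, 0.1, -1.7]
width: 0.0239
grasp_force: 30.0
```

>>> send_rows --pt "0 0 0.0002 0 0 0" --pt "0 0 0.0005 0 0 0" --pt "0 0 0.0005 0 0 0"

```text
time_s: 21.92
eef_pos: [0.4796, -0.1458, 0.0764]
orientation: [3.14, -0.11, 0.0]
ft_force: [-1.3, 1.0, 4.0]
width: 0.0238
grasp_force: 30.0
```

>>> send_rows --pt "0 0 0.0003 0 0 0" --pt "0 0 0.0003 0 0 0"

```text
time_s: 22.18
eef_pos: [0.4796, -0.1458, 0.0764]
orientation: [3.139, -0.11, 0.001]
ft_force: [-0.9, 1.4, 6.8]
width: 0.0239
grasp_force: 30.0
```

>>> send_rows --pt "0 0 0 0 0 0" --pt "0 0 0 0 0 0" --pt "0 0 0 0 0 0" --pt "0 0 0 0 0 0" --pt "0 0 0 0 0 0" --pt "0 0 0 0 0 0" --pt "0 0 0 0 0 0" --jaw 0

```text
time_s: 23.05
eef_pos: [0.4796, -0.1458, 0.0757]
orientation: [-3.14, 0.11, 0.0]
ft_force: [0.1, -0.7, -0.3]
width: 0.0836
grasp_force: 0.0
```

>>> send_rows --pt "0 0 -0.01 0 0 0" --pt "0 0 -0.04 0 0 0" --pt "0 0 -0.08 0 0 0" --pt "-0.01 0 -0.12 0 0 0" --pt "-0.03 0 -0.14 0 0 0" --pt "-0.04 0 -0.14 0 0 0" --pt "-0.04 0 -0.14 0 0 0" --pt "-0.04 0 -0.14 0 0 0"

```text
time_s: 24.05
eef_pos: [0.4398, -0.143, 0.2149]
orientation: [-3.139, 0.11, 0.002]
ft_force: [0.7, -0.9, 0.4]
width: 0.087
grasp_force: 0.0
```

Run:
```python
from h import *
s=env.state();print(s["time_s"],s["eef_pos"],s["width"])
w=env.read_camera("wrist");b=env.read_camera("side")
u=proj(b,[.479,-.145,.07]).astype(int);x,y=u-40
c=cv2.resize(b["image"][y:y+80,x:x+80],(300,300),interpolation=cv2.INTER_CUBIC)
im=w["image"].copy()
Rz=Ro.from_euler("z",-4,degrees=True).as_matrix()
for z,hx,hy,col in((.054,.022,.012,(0,255,0)),(.104,.009,.012,(255,0,255))):
  q=[proj(w,np.array([.479,-.1458,z])+Rz@[sx*hx,sy*hy,0]) for sx,sy in((1,1),(1,-1),(-1,-1),(-1,1))]
  cv2.polylines(im,[np.round(q).astype(int)],True,col,1)
d=cv2.resize(im[60:300,130:380],(313,300))
cv2.imwrite("pics/g.png",np.hstack([c,d])[:,:,::-1])
```

```text
24.05 [ 0.43978233 -0.14302658  0.21492449] 0.08703819157695958
```

View pics/g.png

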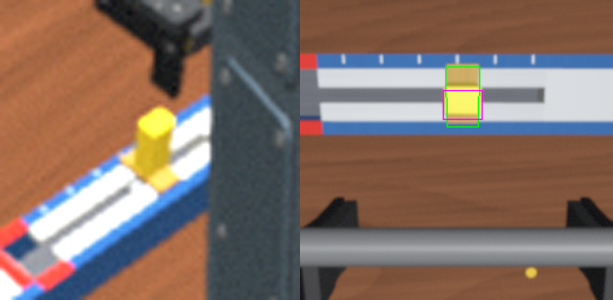

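The key stands upright in the slot with its collar flat on the rail and matching the seated overlay. The gripper is clear, so I hand in.

```bash
python3 -c "
from workcell import env
print(env.hand_in())"
```

```text
the job is handed in; nothing more can be done
None
```

The stop key is set in the hidden notch, at about rail y = -38 mm, standing upright with its collar flush on the rail. Sensed force on the rail stayed under about 10 N, the jars, pots and brush weren't touched, and the job is handed in at about 24 s.

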